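# Sweep the counted nuts off the counting tray into their bin

### The arm

A 7-joint arm with a two-finger parallel gripper is mounted at the origin on the work surface. World frame = base frame: x ahead of the robot, y to its left, z up, the work surface at z = 0. Lengths are in m, angles in rad, forces in N, time in s.
With the tool pointing down it reaches from about 0.425 to 0.825 m from the base axis. Payload 3.6 kg.
Tool frame: the origin (TCP) lies on the centre line of the jaws, within the pads' length; the fingertips stand 19 mm ahead of it and the grasp point (between the pads) is the TCP (manip.finger_overhang is the distance from the TCP to the fingertips, in m); y points along the fingers, x is the direction in which the jaws open and shut, and the axes are right-handed (so a half turn about y gives the same grasp; the last joint's range is limited). The gripper opens to 93 mm and grips with 3 to 60 N. Pads are 15 mm wide; open, the fingers measure 128 mm over their backs; the gripper's body (75 mm by 188 mm) begins 65 mm behind the grasp point.
Start: joints at [-1.171, 0.615, -0.013, 1.423, 0.008, 1.103, -0.04], TCP at [0.269, 0.592, 0.238] pointing down, gripper open.
Joint ranges: [-3.12, 3.12], [-0.3, 2.06], [-1.34, 1.32], [0.26, 2.42], [-1.36, 4.5], [0.01, 1.98], [-2.84, 2.84]. Speed limits (rad/s): [2.79, 2.79, 3.14, 3.14, 3.14, 3.14, 3.14].

### API

Orientations are given as a unit quaternion [x, y, z, w].
In Python, from workcell import manip gives the robot as it stands.
- The arm moves only by the shell command python3 -m jog 'ROWS' [FORCE]. ROWS is JSON, a list of rows, each a list of 7 numbers: the turn, a rotation vector about the tool's x, y, z each as a share of 90 degrees, from -1 to 1, then the shift along the tool's x, y, z each as a share of 200 mm, from -1 to 1, then the closure, from 0 (fully open) to 1 (shut). A call has 1 to 12 rows; each row is the pose to reach, as a shift and turn from the pose measured when the call began, along the tool's axes at that moment; what a row does not reach only later rows make up. A row lasts 1/10 s, in which the tool goes at most 50 mm and 8.59 degrees, less where a joint would pass 70% of its speed; a pose out of reach is approached as far as the arm can. A call with a number of a shift or a turn outside -1 to 1 is refused whole. A call with a gripper value outside its range is refused whole. The fingers move at their own pace and stop on an object; FORCE is the grip in N (left out, the last holds). Time passes only in rows, so rows that repeat a pose let the fingers close. It gives the time, the measured TCP pose, the force and the opening at its end, in the units of the state.
- manip.sense(): the state, without advancing time (a new reading comes with each control period).
- manip.grab_frame(name): name is "scene" or "top" or "wrist"; returns a dict with "color" (480x640x3 uint8, blue, green, red), "intrinsics" (3x3 intrinsics, pixels), "distortion" ([k1, k2, p1, p2, k3] as OpenCV has them; the pictures are not rectified), "xyz" and "rotation" of the camera in the world. Camera axes: x right, y up, looking along -z (the intrinsics and any distortion apply to the point x, -y, -z); pixel columns grow to the right and rows downward; lengths in m; the calibration is good to about 2 mm. A picture is of the moment at which its call begins. There is no depth.
- manip.hand_in(): hands the job in, once; it reports no verdict.
The state is a dict: "t": time; "joint_positions": joint angles; "qd": joint speeds; "joint_efforts": joint torques, N m; "tool_pos": TCP position; "tcp_rot": TCP orientation; "contact_force": force on the tool from outside, world axes, zero at the start; "ft_torque": the same for the moment, N m; "finger_gap": finger opening in m.
Only numpy, scipy, OpenCV 4.12 (cv2) and the standard library are available. Lean on these libraries where they do the work, as an engineer would, in place of code of your own. Each camera call takes 0.05 s, during which the arm holds its last target.

### The job

Sweep all four hex nuts along the counting tray with the fingertips, pushing them over its open lip, so that they drop into the cardboard bin below. Do not pick the nuts up. The bush belongs to another order: leave it standing where it is on the tray, and leave the bin, the filter and the tape in their places.

Things in the scene. Friction and masses are not known exactly. Their poses are not given: they have to be found in the camera images.
- tray: grey sheet-steel counting tray on legs, bolted to the bench. Origin: on the bench under its middle; z up, x points out over the lip, y across. In this frame (mm): flat floor, top at z = 60, between a back rim at x = -170 and side rims at y = +-125; from x = 105 to 165 two slanting upright cheeks narrow it to y = +-68. Rims and cheeks stand 26 above the floor and end at the open lip.
- lip (a point): middle of the tray's open discharge lip, on its edge at floor height (60 mm above the bench), 188 mm from the tray's origin along the tray's x. The mouth here is 136 mm wide; parts pushed past it drop into the bin.
- bin: loose open cardboard shelf bin with a green front, 260 mm long (x), 158 mm wide (y), 4 mm walls, 0.35 kg, standing on the bench under the lip. Origin: centre of its underside; x points from its low front (45 mm high, tucked about 30 mm under the lip) to its back (100 mm high); its sides slope up to 100 mm from 30 to 110 mm behind the front.
- nut1: steel hex nut (M20), 30 mm across flats, 34.6 mm across corners, 16 mm high, about 0.06 kg, lying flat on the tray floor at the start; one of four alike. Origin: centre of its underside; z up through the hole.
- nut2: steel hex nut (M20), 30 mm across flats, 34.6 mm across corners, 16 mm high, about 0.06 kg, lying flat on the tray floor at the start; one of four alike. Origin: centre of its underside; z up through the hole.
- nut3: steel hex nut (M20), 30 mm across flats, 34.6 mm across corners, 16 mm high, about 0.06 kg, lying flat on the tray floor at the start; one of four alike. Origin: centre of its underside; z up through the hole.
- nut4: steel hex nut (M20), 30 mm across flats, 34.6 mm across corners, 16 mm high, about 0.06 kg, lying flat on the tray floor at the start; one of four alike. Origin: centre of its underside; z up through the hole.
- bush: bronze pivot bush, a plain tube of 40 mm outside and 28 mm inside diameter, 40 mm high, 0.22 kg, standing upright on the tray floor among the nuts. Origin: centre of its underside.
- filter: white spin-on filter canister, 80 mm diameter, 100 mm high, standing on the bench behind the tray's back rim. Origin: centre of its underside.
- tape: roll of brown packing tape lying flat on the bench beside the bin, 104 mm diameter, 48 mm high. Origin: centre of its underside.
There are look-alikes about, which are no part of the job. What is shaped like the nut1 but green or orange is not meant.

How it is judged:
By the outcome, as a careful person would: the job done as asked, in the order asked, and still so for the second after the job is handed in, with the robot touching nothing.
It also fails if it takes over 72 s, if anything falls off the work surface, if the arm or the gripper's body presses on something with over 40 N, if the wrist force passes 120 N, or if a joint passes its speed limit or range.

## Working session

There is one attempt and no reset: what is moved stays moved. The work goes in short steps, Python scripts to look and compute and a shell command to move; the robot and the scene stay as the last step left them, time stands still between calls to the robot, and variables do not carry over. Pictures are saved under pics/ and viewed, and the job is handed in when it is done.

```bash
ls; mkdir -p pics; python3 - <<'E'
from workcell import manip
import cv2
s=manip.sense();print({k:s[k] for k in('t','tool_pos','tcp_rot','contact_force','finger_gap')},manip.finger_overhang)
for n in("scene","top"):
    f=manip.grab_frame(n);cv2.imwrite(f"pics/{n}0.png",f["color"]);print(n,f["intrinsics"],f["distortion"],f["xyz"],f["rotation"])
E
```

```text
pics
{'t': 0.0, 'tool_pos': array([0.268766  , 0.59101789, 0.23651162]), 'tcp_rot': array([ 0.59503192,  0.38203871, -0.38352057, -0.59405001]), 'contact_force': array([-0.55267984, -0.15284072,  0.41440036]), 'finger_gap': 0.09315588567284308} 0.019
scene [[503.95348632   0.         319.27874659]
 [  0.         503.95348632 240.67260901]
 [  0.           0.           1.        ]] [0.04849663 0.         0.         0.         0.        ] [ 1.04370378 -0.44145735  0.92601113] [0.30230741 0.09779871 0.3071496  0.89705338]
top [[574.50589484   0.         323.86230812]
 [  0.         574.50589484 243.97495959]
 [  0.           0.           1.        ]] [0.06252334 0.         0.         0.         0.        ] [0.58062231 0.096849   1.09625635] [ 0.02208545 -0.02039726 -0.69666598  0.71676544]
```

View pics/scene0.png

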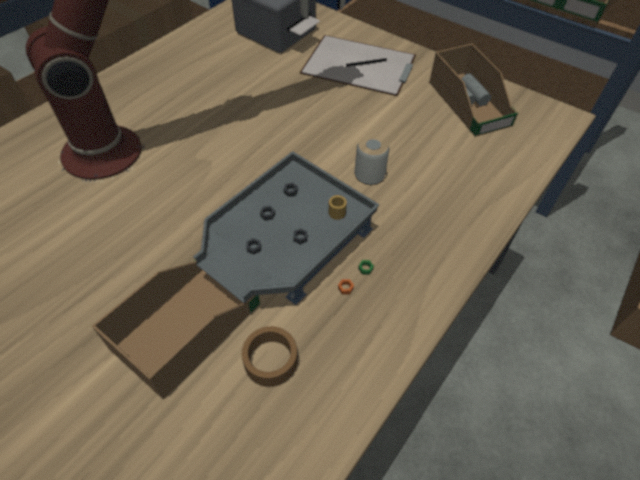

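View pics/top0.png

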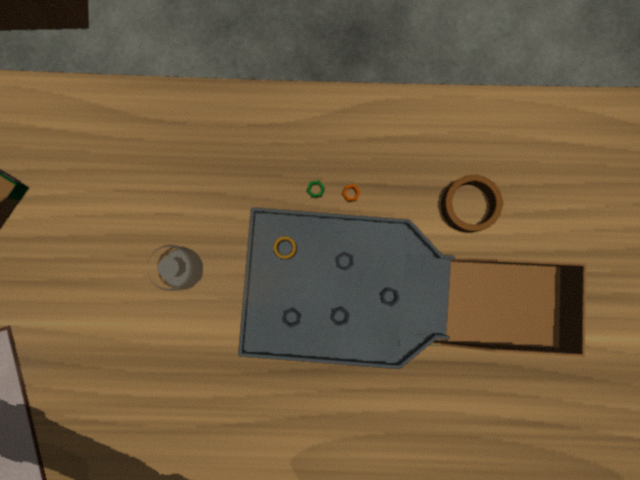

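The top view shows the tray with four grey nuts at (345,261), (389,296), (340,316) and (292,317), and the bush at (285,248). The bin is at about (515,305), the tape at (472,203) and the filter at (175,267). The green ring (316,189) and orange ring (351,193) lie on the bench and are look-alikes, so they are excluded. Next I'll measure positions and confirm with a crop.

```bash
cat > h.py <<'E'
import cv2,numpy as np
from scipy.spatial.transform import Rotation as R
from workcell import manip
def w(f,px,z):
    px=np.array(px,float).reshape(-1,1,2)
    n=cv2.undistortPoints(px,np.array(f["intrinsics"]),np.array(f["distortion"]))[:,0]
    d=np.c_[n[:,0],-n[:,1],-np.ones(len(n))]@R.from_quat(f["rotation"]).as_matrix().T
    o=np.array(f["xyz"]); return o+d*((z-o[2])/d[:,2])[:,None]
def proj(f,P):
    Rm=R.from_quat(f["rotation"]).as_matrix();c=(np.array(P,float).reshape(-1,3)-f["xyz"])@Rm
    c=c*[1,-1,-1]
    return cv2.projectPoints(c,np.zeros(3),np.zeros(3),np.array(f["intrinsics"]),np.array(f["distortion"]))[0][:,0]
E
python3 - <<'E'
from h import *
f=manip.grab_frame("top");im=f["color"]
hsv=cv2.cvtColor(im,cv2.COLOR_BGR2HSV)
g=cv2.cvtColor(im,cv2.COLOR_BGR2GRAY)
print(hsv[280,300],hsv[261,336],hsv[296,389],hsv[240,285],hsv[140,100],hsv[280,420])
cv2.imwrite("pics/crop.png",cv2.resize(im[195:380,225:465],None,fx=3.2,fy=3.2,interpolation=cv2.INTER_CUBIC))
m=((hsv[...,0]>80)&(hsv[...,0]<130)).astype(np.uint8)*255
m=cv2.morphologyEx(m,cv2.MORPH_CLOSE,np.ones((5,5)))
cs,_=cv2.findContours(m,0,2);c=max(cs,key=cv2.contourArea);print(cv2.contourArea(c),cv2.approxPolyDP(c,4,True)[:,0].tolist())
mm=np.zeros_like(g);cv2.drawContours(mm,[c],-1,255,-1);mm=cv2.erode(mm,np.ones((15,15)))
bl=cv2.medianBlur(g,41);d=((bl.astype(int)-g>14)&(mm>0)).astype(np.uint8)
d=cv2.morphologyEx(d,cv2.MORPH_CLOSE,np.ones((3,3)))
for c in cv2.findContours(d,0,2)[0]:
    a=cv2.contourArea(c)
    if a>60: (x,y),r=cv2.minEnclosingCircle(c);print("dark",a,x,y,r,w(f,[x,y],.072)[0].round(4))
E
```

```text
[60  6 83] [15 10 50] [100  10  80] [ 21 103  67] [ 17 130 131] [95 20 77]
25909.5 [[253, 209], [256, 235], [265, 236], [266, 242], [252, 261], [264, 260], [279, 269], [281, 285], [275, 286], [274, 279], [274, 290], [263, 290], [267, 299], [244, 309], [240, 354], [399, 367], [436, 336], [447, 337], [450, 257], [437, 253], [409, 222]]
dark 263.0 291.2640380859375 316.9157409667969 10.163293838500977 [0.5112 0.1542 0.072 ]
dark 263.0 338.73809814453125 315.7449035644531 10.265172004699707 [0.5157 0.0702 0.072 ]
dark 259.5 388.5 296.5 10.12432861328125 [ 0.5522 -0.0171  0.072 ]
dark 238.0 344.0 260.5 9.708344459533691 [0.6137 0.0634 0.072 ]
```

View pics/crop.png

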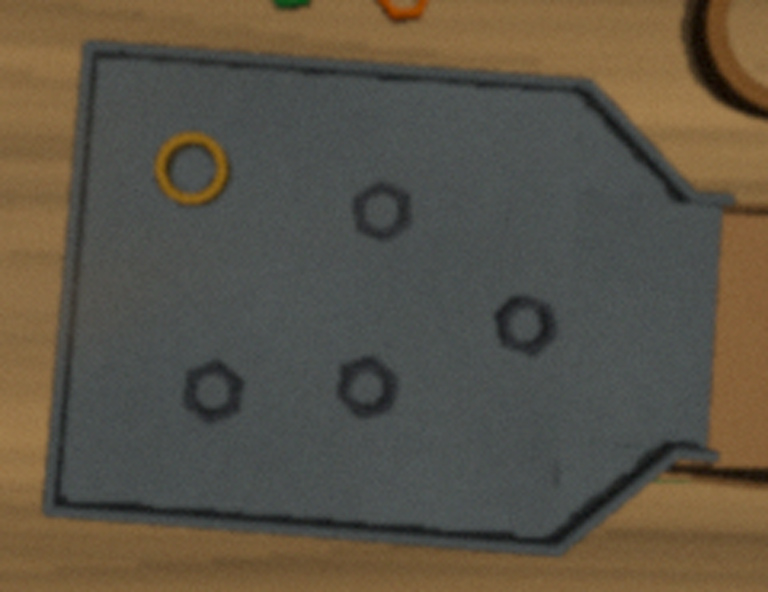

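The crop confirms four plain grey nuts on the floor and a bronze ring-shaped bush. Now the tray frame.

```bash
python3 - <<'E'
from h import *
f=manip.grab_frame("top")
px=lambda *a:(np.array(a)/3.2+[225,195])
b=w(f,px([88,42],[47,512]),.086)   # back rim outer top
k=w(f,px([588,82],[562,550]),.086) # kinks
l=w(f,px([722,207],[709,447]),.06)
print(b.round(3),k.round(3),l.round(3),"widths",[np.linalg.norm(q[0]-q[1]).round(4) for q in(b,k,l)])
B,K,L=b.mean(0)[:2],k.mean(0)[:2],l.mean(0)[:2]
x=(L-B)/np.linalg.norm(L-B);print("len",np.linalg.norm(L-B),np.linalg.norm(K-B),"yaw",np.degrees(np.arctan2(*x[::-1])))
y=np.array([-x[1],x[0]]);
s=[b[0]-k[0],b[1]-k[1],];print([np.degrees(np.arctan2(-q[1],-q[0])) for q in s])
q=l[0]-l[1];print('lip normal',np.degrees(np.arctan2(q[1],q[0]))-90);q=b[0]-b[1];print('back normal',np.degrees(np.arctan2(q[1],q[0]))-90)
O=L-.188*x;print("O",O)
print("bush",w(f,[285.2,247.5],.1))
P=dict(n=[.5112,.1542],m=[.5157,.0702],a=[.5522,-.0171],c=[.6137,.0634],bush=w(f,[285.2,247.5],.1)[0][:2])
for n,p in P.items(): d=np.array(p)-O;print(n,(d@x).round(4),(d@y).round(4))
s=manip.sense();M=R.from_quat(s["tcp_rot"]).as_matrix();print(M.round(3))
E
```

```text
[[0.701 0.228 0.086]
 [0.444 0.241 0.086]] [[ 0.687 -0.048  0.086]
 [ 0.432 -0.039  0.086]] [[ 0.621 -0.128  0.06 ]
 [ 0.487 -0.123  0.06 ]] widths [np.float64(0.2573), np.float64(0.2551), np.float64(0.1339)]
len 0.3604473703449624 0.27819881392531537 yaw -92.94756997740534
[np.float64(-92.9772361100549), np.float64(-92.52017458095824)]
lip normal -92.34684561926393
back normal -92.8325938567387
O [0.5638596  0.06208374]
bush [[0.63248357 0.1670102  0.1       ]]
n -0.0893 -0.0573
m -0.0056 -0.0485
a 0.0797 -0.0076
c -0.0039 0.0497
bush -0.1083 0.0631
[[ 0.414 -0.001 -0.91 ]
 [ 0.91  -0.001  0.414]
 [-0.002 -1.    -0.   ]]
```

The tray fit checks out: the lip measures 134 mm against 136, the side width is consistent, and yaw is about −92.9°. I'll sweep each nut separately, nearest the lip first, with the fingers partly closed (about 22 mm gap) and straddling the push line. First I'll move and turn so that tool x lies along tray y.

```bash
python3 -m jog '[[0,0.1,0,-0.15,0,-0.15,0.3],[0,0.19,0,-0.3,0,-0.3,0.76],[0,0.28,0,-0.45,0,-0.45,0.76],[0,0.37,0,-0.6,0,-0.6,0.76],[0,0.46,0,-0.75,0,-0.75,0.76],[0,0.55,0,-0.9,0,-0.9,0.76],[0,0.64,0,-1,0,-1,0.76],[0,0.73,0,-1,0,-1,0.76],[0,0.76,0,-1,0,-1,0.76],[0,0.76,0,-1,0,-1,0.76]]' 20
cat > st.py <<'E'
from h import *
import sys
O=np.array([.5639,.0621]);yaw=np.radians(-92.9);x=np.array([np.cos(yaw),np.sin(yaw)]);y=np.array([-x[1],x[0]])
s=manip.sense();d=s["tool_pos"][:2]-O;M=R.from_quat(s["tcp_rot"]).as_matrix()
print("t",s["t"],"tray mm",(1e3*np.array([d@x,d@y,s["tool_pos"][2]])).round(1),"gap",round(s["finger_gap"]*1e3,1),"F",np.round(s["contact_force"],1))
print("tool z yaw",np.degrees(np.arctan2(M[1,2],M[0,2])).round(2),"tilt",M[:,1].round(3))
if len(sys.argv)>1:
    t=np.array(eval(sys.argv[1]))/1e3; p=np.r_[O+t[0]*x+t[1]*y,t[2]]-s["tool_pos"];print("rows shift",(M.T@p/.2).round(3))
E
python3 st.py 45,-8,150
```

```text
t: 1.2
tool_pos: [0.3681, 0.3262, 0.2372]
tcp_rot: [0.707, -0.018, 0.017, -0.706]
contact_force: [1.2, -0.4, 0.0]
finger_gap: 0.023
t 1.2 tray mm [-253.9 -208.9  237.2] gap 23.0 F [ 1.2 -0.4  0. ]
tool z yaw 87.14 tilt [-0.001 -0.002 -1.   ]
rows shift [ 1.004  0.438 -1.495]
```

```bash
python3 -m jog '[[0,0,0,0.15,0,-0.15,0.76],[0,0,0,0.3,0,-0.3,0.76],[0,0,0,0.45,0,-0.45,0.76],[0,0,0,0.6,0,-0.6,0.76],[0,0,0,0.75,0,-0.75,0.76],[0,0,0,0.9,0,-0.9,0.76],[0,0,0,1,0,-1,0.76],[0,0,0,1,0,-1,0.76]]'
python3 st.py 45,-8,150
```

```text
t: 2.0
tool_pos: [0.5604, 0.1114, 0.2373]
tcp_rot: [0.709, -0.019, 0.02, -0.705]
contact_force: [-0.3, -0.8, 0.6]
finger_gap: 0.0225
t 2.0 tray mm [-49.   -6.  237.3] gap 22.5 F [-0.3 -0.8  0.6]
tool z yaw 86.77 tilt [ 0.001 -0.005 -1.   ]
rows shift [-0.008  0.439 -0.468]
```

```bash
python3 -m jog '[[0,0,0,-0.01,0.15,-0.2,0.76],[0,0,0,-0.01,0.3,-0.4,0.76],[0,0,0,-0.01,0.45,-0.47,0.76],[0,0,0,-0.01,0.6,-0.47,0.76],[0,0,0,-0.01,0.7,-0.47,0.76],[0,0,0,-0.01,0.765,-0.47,0.76],[0,0,0,-0.01,0.765,-0.47,0.76]]'
python3 st.py 190,-4,84
python3 - <<'E'
from h import *
cv2.imwrite("pics/s1.png",manip.grab_frame("scene")["color"][100:400,50:450])
cv2.imwrite("pics/w1.png",manip.grab_frame("wrist")["color"])
E
```

```text
t: 2.7
tool_pos: [0.552, 0.0182, 0.0833]
tcp_rot: [0.708, -0.02, 0.018, -0.705]
contact_force: [0.1, 0.2, -0.4]
finger_gap: 0.0224
t 2.7 tray mm [44.5 -9.7 83.3] gap 22.4 F [ 0.1  0.2 -0.4]
tool z yaw 86.89 tilt [-0.002 -0.004 -1.   ]
rows shift [ 0.031 -0.001 -0.727]
```

View pics/s1.png

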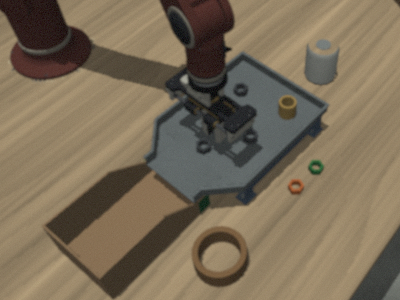

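View pics/w1.png

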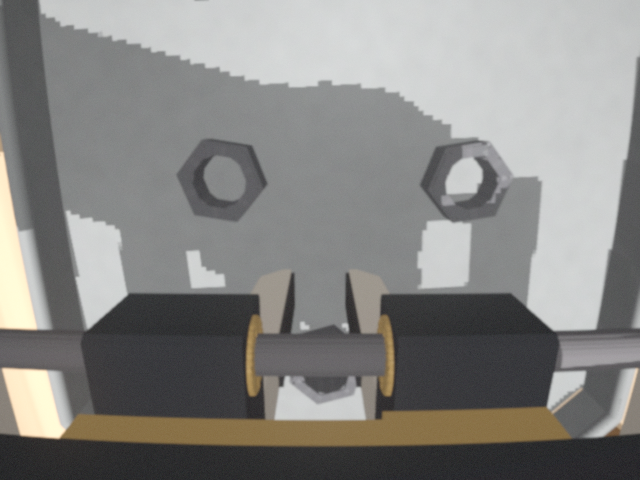

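The wrist view shows the gap between the fingers (290–350 px) centred on the nut at (325,375). Now I'll push it.

```bash
python3 -m jog '[[0,0,0,0,0,-0.05,0.76],[0,0,0,0,0,-0.1,0.76],[0,0,0,0.005,0,-0.16,0.76],[0,0,0,0.01,0,-0.22,0.76],[0,0,0,0.015,0,-0.29,0.76],[0,0,0,0.02,0,-0.36,0.76],[0,0,0,0.025,0,-0.43,0.76],[0,0,0,0.03,0,-0.5,0.76],[0,0,0,0.03,0,-0.57,0.76],[0,0,0,0.03,0,-0.64,0.76],[0,0,0,0.03,0,-0.71,0.76],[0,0,0,0.03,0,-0.74,0.76]]'
python3 st.py 190,-4,84
python3 - <<'E'
from h import *
cv2.imwrite("pics/s2.png",manip.grab_frame("scene")["color"][100:400,50:450])
cv2.imwrite("pics/w2.png",manip.grab_frame("wrist")["color"])
E
```

```text
t: 4.0
tool_pos: [0.5511, -0.1333, 0.086]
tcp_rot: [0.709, -0.02, 0.021, -0.705]
contact_force: [-0.3, 0.8, 0.3]
finger_gap: 0.0226
t 4.0 tray mm [195.8  -2.9  86. ] gap 22.6 F [-0.3  0.8  0.3]
tool z yaw 86.69 tilt [ 0.002 -0.006 -1.   ]
rows shift [-0.006  0.01   0.029]
```

View pics/s2.png

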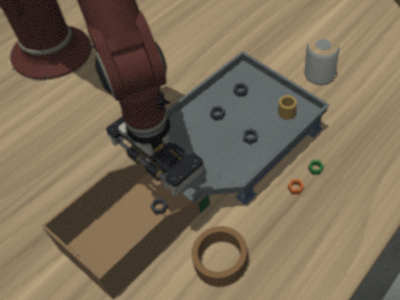

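View pics/w2.png

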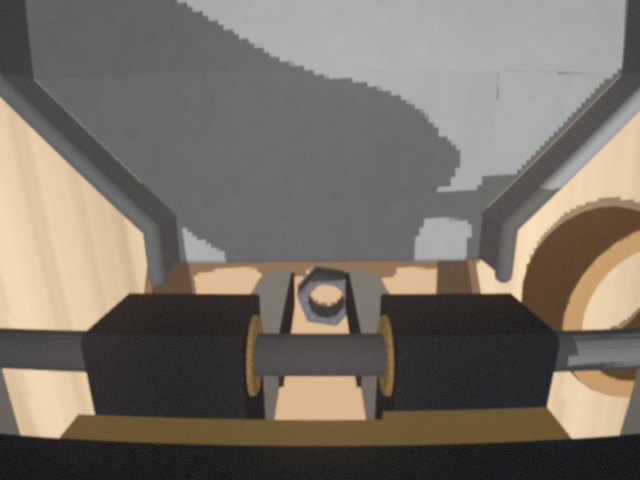

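Nut 1 lies in the bin (scene crop at (160,207)) and everything else is unmoved. Now I'll lift and go behind the second nut at tray (−6,−48), turning −8° so the push heads for the mouth.

```bash
python3 st.py -41,-53,112; python3 -m jog '[[0,0,0,0,-0.13,0,0.76],[0,-0.05,0,-0.05,-0.13,0.2,0.76],[0,-0.09,0,-0.1,-0.13,0.4,0.76],[0,-0.09,0,-0.15,-0.13,0.6,0.76],[0,-0.09,0,-0.22,-0.13,0.8,0.76],[0,-0.09,0,-0.25,-0.13,1,0.76],[0,-0.09,0,-0.25,-0.13,1,0.76]]'; python3 st.py -41,-53,84
```

```text
t 4.1 tray mm [194.7  -2.8  86. ] gap 22.2 F [-0.3  0.3 -0.4]
tool z yaw 86.71 tilt [ 0.002 -0.005 -1.   ]
rows shift [-0.259 -0.137  1.176]
t: 4.8
tool_pos: [0.5112, 0.0797, 0.1104]
tcp_rot: [-0.706, -0.035, 0.034, 0.706]
contact_force: [-0.2, -0.0, -0.6]
finger_gap: 0.0225
t 4.8 tray mm [-14.9 -53.5 110.4] gap 22.5 F [-0.2 -0.  -0.6]
tool z yaw 95.6 tilt [ 0.  0. -1.]
rows shift [0.022 0.132 0.129]
```

```bash
python3 -m jog '[[0,0,0,0.02,0,0.14,0.76],[0,0,0,0.02,0,0.14,0.76],[0,0,0,0.02,0.07,0.14,0.76],[0,0,0,0.02,0.132,0.14,0.76],[0,0,0,0.02,0.132,0.14,0.76]]'; python3 st.py 192,-20,84
python3 - <<'E'
from h import *
cv2.imwrite("pics/w3.png",manip.grab_frame("wrist")["color"])
E
```

```text
t: 5.3
tool_pos: [0.5111, 0.1072, 0.0824]
tcp_rot: [0.707, 0.033, -0.036, -0.706]
contact_force: [0.2, -0.1, 0.3]
finger_gap: 0.0222
t 5.3 tray mm [-42.4 -55.   82.4] gap 22.2 F [ 0.2 -0.1  0.3]
tool z yaw 95.57 tilt [-0.004 -0.001 -1.   ]
rows shift [ 1.000e-03 -8.000e-03 -1.185e+00]
```

View pics/w3.png

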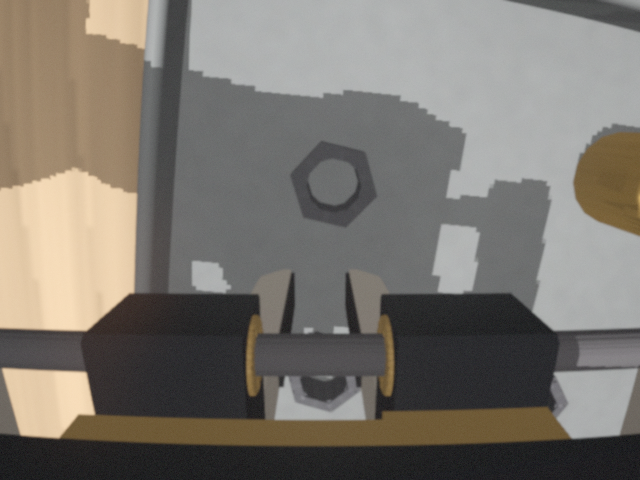

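The nut is at (325,385), centred between the fingers. The third nut is behind them at (333,183). I'll push in two calls.

```bash
python3 -m jog '[[0,0,0,0,-0.01,-0.06,0.76],[0,0,0,0,-0.01,-0.12,0.76],[0,0,0,0,-0.01,-0.18,0.76],[0,0,0,0,-0.01,-0.25,0.76],[0,0,0,0,-0.01,-0.32,0.76],[0,0,0,0,-0.01,-0.39,0.76],[0,0,0,0,-0.01,-0.46,0.76],[0,0,0,0,-0.01,-0.53,0.76],[0,0,0,0,-0.01,-0.6,0.76],[0,0,0,0,-0.01,-0.67,0.76]]'; python3 st.py 193,-20,84
```

```text
t: 6.35
tool_pos: [0.5248, -0.0274, 0.0852]
tcp_rot: [0.706, 0.033, -0.035, -0.706]
contact_force: [0.4, 0.2, 1.3]
finger_gap: 0.0223
t 6.35 tray mm [ 91.3 -34.5  85.2] gap 22.3 F [0.4 0.2 1.3]
tool z yaw 95.55 tilt [-0.002 -0.001 -1.   ]
rows shift [-0.003  0.006 -0.514]
```

```bash
python3 -m jog '[[0,0,0,0,0.005,-0.06,0.76],[0,0,0,0,0.005,-0.12,0.76],[0,0,0,0,0.005,-0.18,0.76],[0,0,0,0,0.005,-0.25,0.76],[0,0,0,0,0.005,-0.32,0.76],[0,0,0,0,0.005,-0.39,0.76],[0,0,0,0,0.005,-0.46,0.76],[0,0,0,0,0.005,-0.52,0.76],[0,0,0,0,0.005,-0.53,0.76]]'; python3 st.py -124,-62,115
python3 - <<'E'
from h import *
cv2.imwrite("pics/s3.png",manip.grab_frame("scene")["color"][100:400,50:450])
cv2.imwrite("pics/w4.png",manip.grab_frame("wrist")["color"])
E
```

```text
t: 7.25
tool_pos: [0.535, -0.1356, 0.0843]
tcp_rot: [0.707, 0.033, -0.034, -0.706]
contact_force: [-0.4, -1.1, -0.5]
finger_gap: 0.0224
t 7.25 tray mm [198.9 -18.8  84.3] gap 22.4 F [-0.4 -1.1 -0.5]
tool z yaw 95.37 tilt [-0.002 -0.002 -1.   ]
rows shift [ 0.018 -0.157  1.629]
```

View pics/s3.png

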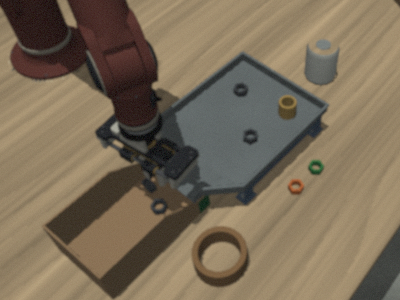

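View pics/w4.png

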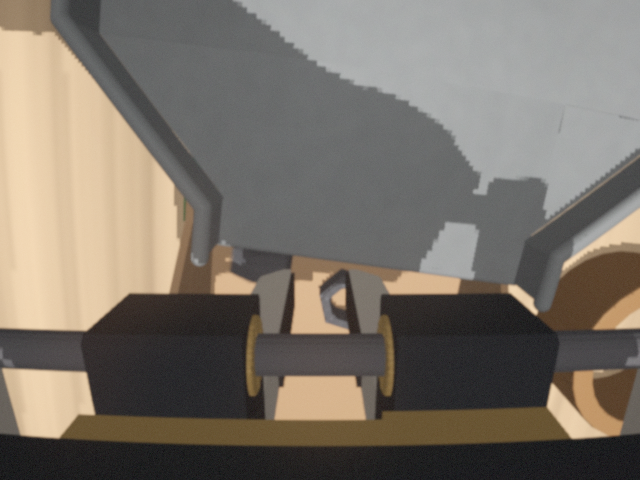

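Nut 2 left the lip: it shows at (262,262) in the wrist view, falling at the bin's front. I'll go on to nut 3 at tray (−89,−57), keeping the same heading.

```bash
python3 -m jog '[[0,0,0,0,-0.15,0,0.76],[0,0,0,0,-0.15,0.2,0.76],[0,0,0,0,-0.15,0.4,0.76],[0,0,0,0.01,-0.15,0.6,0.76],[0,0,0,0.01,-0.15,0.8,0.76],[0,0,0,0.01,-0.15,1,0.76],[0,0,0,0.01,-0.15,1,0.76]]'; python3 st.py -126,-62,84
python3 - <<'E'
from h import *
cv2.imwrite("pics/t4.png",manip.grab_frame("top")["color"][160:400,200:600].repeat(2,0).repeat(2,1))
E
```

```text
t: 8.05
tool_pos: [0.5163, 0.0754, 0.1137]
tcp_rot: [-0.704, -0.037, 0.04, 0.708]
contact_force: [0.3, -0.6, 0.3]
finger_gap: 0.0224
t 8.05 tray mm [-10.8 -48.2 113.7] gap 22.4 F [ 0.3 -0.6  0.3]
tool z yaw 96.29 tilt [-0.004  0.005 -1.   ]
rows shift [0.025 0.152 0.579]
```

View pics/t4.png

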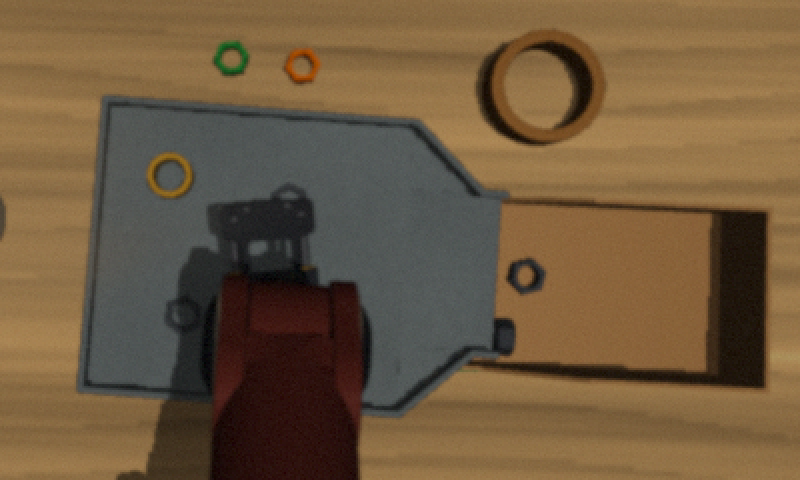

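Nut 2 appears on edge at crop (505,336), right next to the lip, so I'll check it closely.

```bash
python3 - <<'E'
from h import *
f=manip.grab_frame("top");a=cv2.resize(f["color"][285:355,420:500],None,fx=5,fy=6,interpolation=cv2.INTER_CUBIC)
g=manip.grab_frame("scene");b=cv2.resize(g["color"][260:330,160:240],None,fx=5,fy=6,interpolation=cv2.INTER_CUBIC)
cv2.imwrite("pics/z4.png",np.hstack([a,b]))
E
```

```text
(no output)
```

View pics/z4.png

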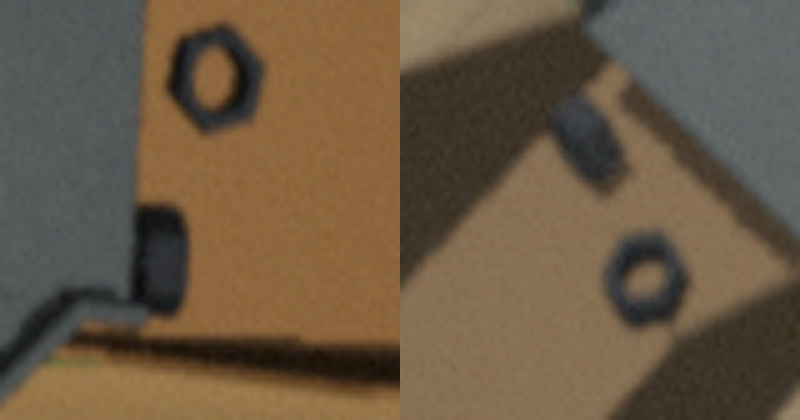

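Both nuts are on the bin floor; nut 2 stands on a flat inside, clear of the lip. I'll continue with nut 3.

```bash
python3 -m jog '[[0,0,0,0.01,0,0.15,0.76],[0,0,0,0.02,0,0.35,0.76],[0,0,0,0.025,0,0.5,0.76],[0,0,0,0.025,0,0.58,0.76],[0,0,0,0.025,0,0.58,0.76],[0,0,0,0.025,0.08,0.58,0.76],[0,0,0,0.025,0.15,0.58,0.76],[0,0,0,0.025,0.15,0.58,0.76]]'; python3 st.py 193,-18,84
python3 - <<'E'
from h import *
cv2.imwrite("pics/w5.png",manip.grab_frame("wrist")["color"])
E
```

```text
t: 9.0
tool_pos: [0.5105, 0.1783, 0.0827]
tcp_rot: [0.708, 0.031, -0.035, -0.705]
contact_force: [-1.3, -0.6, -0.6]
finger_gap: 0.0223
t 9.0 tray mm [-113.3  -59.2   82.7] gap 22.3 F [-1.3 -0.6 -0.6]
tool z yaw 95.32 tilt [-0.006 -0.004 -1.   ]
rows shift [-1.500e-02 -1.000e-03 -1.545e+00]
```

View pics/w5.png

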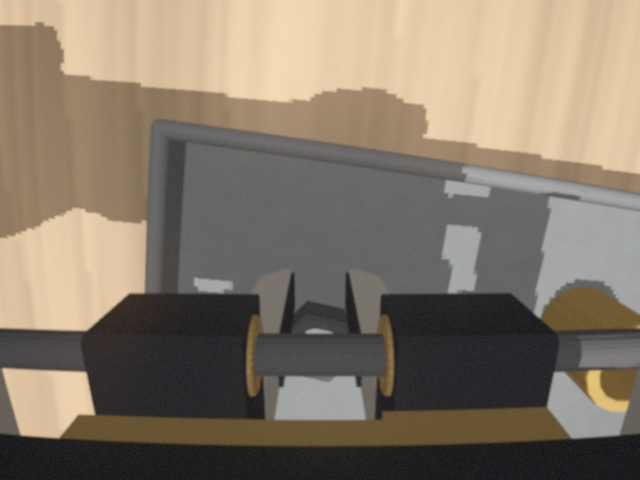

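The TCP stopped at x=−113, short of −126. The nut at (320,340) is still ahead of and centred on the fingertips, with no load (about 1 N), so I'll push slowly.

```bash
python3 -m jog '[[0,0,0,0,-0.01,-0.04,0.76],[0,0,0,0,-0.01,-0.09,0.76],[0,0,0,0,-0.01,-0.16,0.76],[0,0,0,0,-0.01,-0.23,0.76],[0,0,0,0,-0.01,-0.3,0.76],[0,0,0,0,-0.01,-0.37,0.76],[0,0,0,0,-0.01,-0.44,0.76],[0,0,0,0,-0.01,-0.51,0.76],[0,0,0,0,-0.01,-0.58,0.76],[0,0,0,0,-0.01,-0.64,0.76],[0,0,0,0,-0.01,-0.68,0.76]]'; python3 st.py 193,-18,84
python3 - <<'E'
from h import *
cv2.imwrite("pics/w6.png",manip.grab_frame("wrist")["color"])
E
```

```text
t: 10.15
tool_pos: [0.5239, 0.0418, 0.0859]
tcp_rot: [0.708, 0.031, -0.034, -0.705]
contact_force: [-0.1, 0.4, 1.1]
finger_gap: 0.0226
t 10.15 tray mm [ 22.3 -38.9  85.9] gap 22.6 F [-0.1  0.4  1.1]
tool z yaw 95.26 tilt [-0.004 -0.004 -1.   ]
rows shift [-0.018  0.013 -0.86 ]
```

View pics/w6.png

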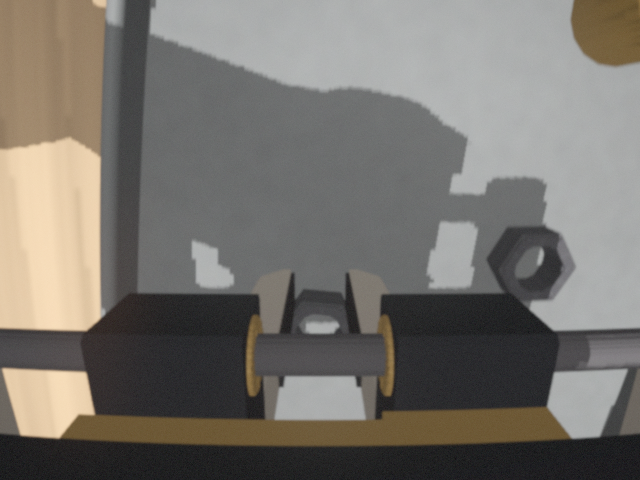

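The nut is captured in the fork at (320,310). I'll carry on to the lip.

```bash
python3 -m jog '[[0,0,0,0,0.01,-0.06,0.76],[0,0,0,0,0.01,-0.13,0.76],[0,0,0,0,0.01,-0.21,0.76],[0,0,0,0,0.01,-0.29,0.76],[0,0,0,0,0.01,-0.37,0.76],[0,0,0,0,0.01,-0.45,0.76],[0,0,0,0,0.01,-0.53,0.76],[0,0,0,0,0.01,-0.61,0.76],[0,0,0,0,0.01,-0.69,0.76],[0,0,0,0,0.01,-0.77,0.76],[0,0,0,0,0.01,-0.85,0.76],[0,0,0,0,0.01,-0.88,0.76]]'; python3 st.py -40,55,115
python3 - <<'E'
from h import *
f=manip.grab_frame("wrist")["color"];a=f[::2,::2]
b=cv2.resize(manip.grab_frame("scene")["color"][150:390,90:410],None,fx=1.5,fy=1.5)
c=np.zeros((360,800,3),np.uint8);c[:240,:320]=a;c[:,320:]=b;cv2.imwrite("pics/c6.png",c)
E
```

```text
t: 11.4
tool_pos: [0.5395, -0.1382, 0.0848]
tcp_rot: [0.709, 0.029, -0.032, -0.704]
contact_force: [0.3, -0.0, -0.2]
finger_gap: 0.0222
t 11.4 tray mm [201.3 -14.2  84.8] gap 22.2 F [ 0.3 -0.  -0.2]
tool z yaw 94.97 tilt [-0.004 -0.007 -1.   ]
rows shift [ 0.507 -0.161  1.147]
```

View pics/c6.png

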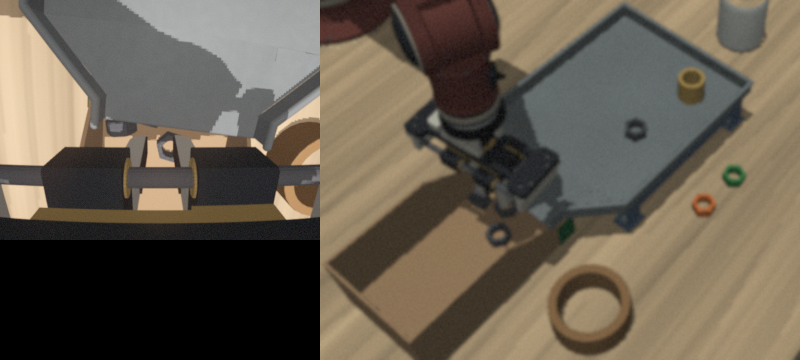

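Nut 3 is hidden behind the fingers. I'll lift away and look while moving towards nut 4.

```bash
python3 -m jog '[[0,0,0,0,-0.15,0,0.76],[0,0.05,0,0.08,-0.15,0.2,0.76],[0,0.1,0,0.17,-0.15,0.4,0.76],[0,0.15,0,0.25,-0.15,0.6,0.76],[0,0.186,0,0.35,-0.15,0.8,0.76],[0,0.186,0,0.43,-0.15,1,0.76],[0,0.186,0,0.5,-0.15,1,0.76],[0,0.186,0,0.5,-0.15,1,0.76]]'; python3 st.py -42,57,84
python3 - <<'E'
from h import *
f=manip.grab_frame("top");a=cv2.resize(f["color"][160:400,380:600],(400,436))
g=manip.grab_frame("scene");b=cv2.resize(g["color"][240:400,90:250],(400,436))
cv2.imwrite("pics/z7.png",np.hstack([a,b]))
E
```

```text
t: 12.3
tool_pos: [0.6226, 0.0752, 0.1127]
tcp_rot: [0.705, -0.071, 0.069, -0.702]
contact_force: [-0.6, -0.7, -0.4]
finger_gap: 0.022
t 12.3 tray mm [-16.   57.9 112.7] gap 22.0 F [-0.6 -0.7 -0.4]
tool z yaw 78.62 tilt [-0.003 -0.005 -1.   ]
rows shift [-0.023  0.143  0.129]
```

View pics/z7.png

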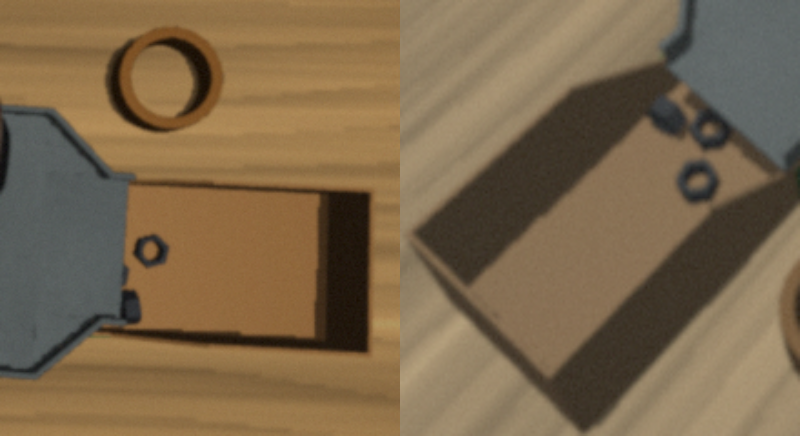

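All three nuts are visible on the bin floor: scene side at (668,115), (710,128) and (697,181). Next is nut 4.

```bash
python3 -m jog '[[0,0,0,-0.02,0,0.1,0.76],[0,0,0,-0.02,0,0.14,0.76],[0,0,0,-0.02,0,0.14,0.76],[0,0,0,-0.02,0.07,0.14,0.76],[0,0,0,-0.02,0.14,0.14,0.76],[0,0,0,-0.02,0.14,0.14,0.76]]'; python3 st.py 196,20,84
python3 - <<'E'
from h import *
cv2.imwrite("pics/w8.png",manip.grab_frame("wrist")["color"])
E
```

```text
t: 13.0
tool_pos: [0.6203, 0.0976, 0.0815]
tcp_rot: [0.707, -0.077, 0.069, -0.7]
contact_force: [-1.0, -1.2, 0.8]
finger_gap: 0.0226
t 13.0 tray mm [-38.3  54.5  81.5] gap 22.6 F [-1.  -1.2  0.8]
tool z yaw 78.18 tilt [-0.012 -0.008 -1.   ]
rows shift [ 0.011  0.    -1.184]
```

View pics/w8.png

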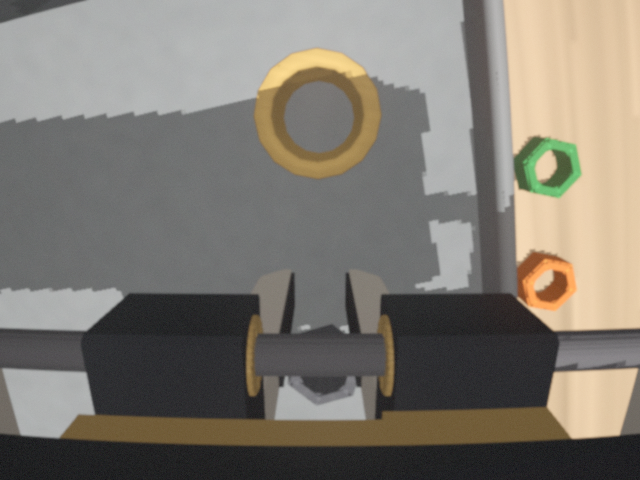

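The nut is at (322,375), centred between the fingers, and the bush at (318,113) is well behind them. I'll push.

```bash
python3 -m jog '[[0,0,0,0,-0.01,-0.05,0.76],[0,0,0,0,-0.01,-0.11,0.76],[0,0,0,0,-0.01,-0.18,0.76],[0,0,0,0,-0.01,-0.25,0.76],[0,0,0,0,-0.01,-0.32,0.76],[0,0,0,0,-0.01,-0.39,0.76],[0,0,0,0,-0.01,-0.46,0.76],[0,0,0,0,-0.01,-0.53,0.76],[0,0,0,0,-0.01,-0.6,0.76],[0,0,0,0,-0.01,-0.66,0.76],[0,0,0,0,-0.01,-0.68,0.76]]'; python3 st.py 198,18,84
python3 - <<'E'
from h import *
cv2.imwrite("pics/w9.png",manip.grab_frame("wrist")["color"])
E
```

```text
t: 14.15
tool_pos: [0.593, -0.0377, 0.0861]
tcp_rot: [0.707, -0.077, 0.071, -0.7]
contact_force: [0.4, 0.2, -0.1]
finger_gap: 0.0225
t 14.15 tray mm [98.2 34.1 86.1] gap 22.5 F [ 0.4  0.2 -0.1]
tool z yaw 78.05 tilt [-0.01  -0.009 -1.   ]
rows shift [-0.001  0.016 -0.506]
```

View pics/w9.png

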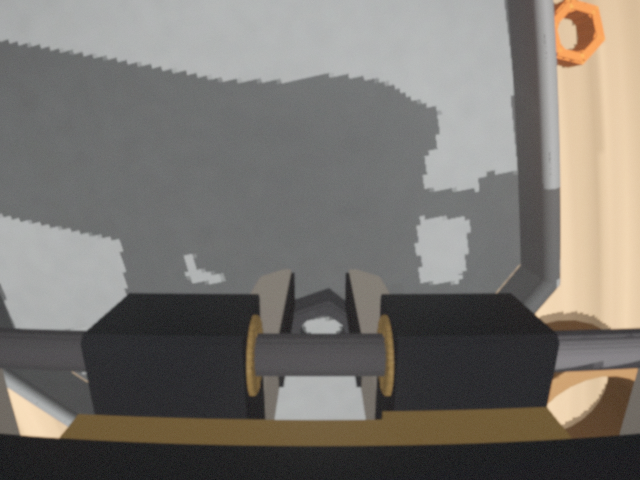

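```bash
python3 -m jog '[[0,0,0,0,0.01,-0.05,0.76],[0,0,0,0,0.01,-0.11,0.76],[0,0,0,0,0.01,-0.17,0.76],[0,0,0,0,0.01,-0.24,0.76],[0,0,0,0,0.01,-0.31,0.76],[0,0,0,0,0.01,-0.38,0.76],[0,0,0,0,0.01,-0.45,0.76],[0,0,0,0,0.01,-0.5,0.76],[0,0,0,0,0.01,-0.51,0.76],[0,0,0,0,0.01,-0.51,0.76]]'
python3 -m jog '[[0,0,0,0,-0.15,0,0.76],[0,0,0,0,-0.3,0,0.76],[0,0,0,0,-0.45,0.2,0.76],[0,0,0,0,-0.6,0.4,0.76],[0,0,0,0,-0.7,0.6,0.76],[0,0,0,-0.2,-0.8,0.8,0.76],[0,0,0,-0.3,-0.8,0.95,0.76],[0,0,0,-0.4,-0.8,0.95,0.76],[0,0,0,-0.4,-0.8,0.95,0.76],[0,0,0,-0.4,-0.8,0.95,0.76]]'
python3 st.py
python3 - <<'E'
from h import *
f=manip.grab_frame("top");a=cv2.resize(f["color"][160:400,140:600],None,fx=1.7,fy=1.7);cv2.imwrite("pics/t10.png",a)
g=manip.grab_frame("scene");b=cv2.resize(g["color"][150:400,80:400],None,fx=2.4,fy=2.4);cv2.imwrite("pics/s10.png",b)
E
```

```text
t: 15.2
tool_pos: [0.5719, -0.1376, 0.0852]
tcp_rot: [0.707, -0.077, 0.071, -0.7]
contact_force: [0.1, -0.3, -0.1]
finger_gap: 0.0228
t: 16.2
tool_pos: [0.5348, 0.0666, 0.2441]
tcp_rot: [0.707, -0.076, 0.071, -0.7]
contact_force: [-0.3, 0.5, -0.4]
finger_gap: 0.0225
t 16.2 tray mm [ -3.  -29.3 244.1] gap 22.5 F [-0.3  0.5 -0.4]
tool z yaw 78.07 tilt [-0.009 -0.009 -1.   ]
```

View pics/t10.png

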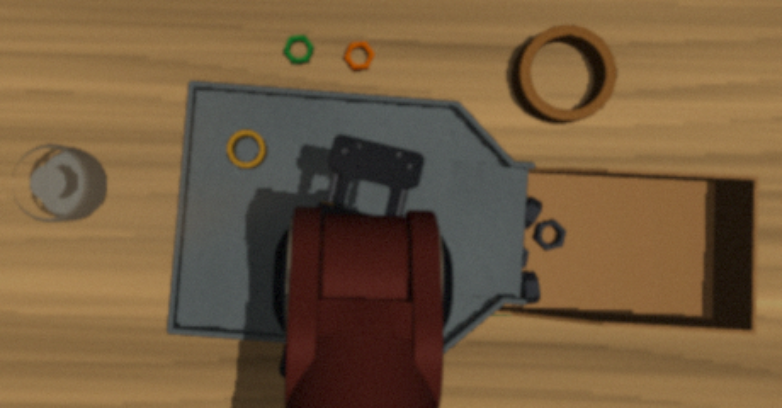

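View pics/s10.png

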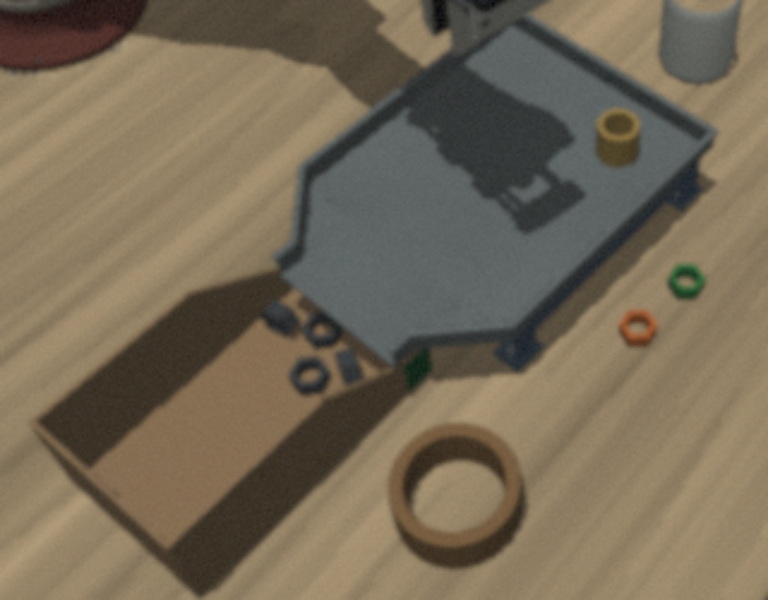

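All four nuts are in the bin, at scene crop (280,318), (322,330), (310,375) and (348,366). Last, I'll check that the bush, bin, tape and filter haven't moved against the first pictures.

```bash
python3 - <<'E'
from h import *
f=manip.grab_frame("top")["color"];a=cv2.imread("pics/top0.png")
R_={"bush":(265,228,40,40),"tape":(435,168,75,70),"filter":(140,238,70,60),"bin back":(545,250,50,115)}
for n,(x,y,W,H) in R_.items():
    A,B=[cv2.cvtColor(i[y:y+H,x:x+W],cv2.COLOR_BGR2GRAY).astype(np.float32) for i in(a,f)]
    print(n,cv2.phaseCorrelate(A,B,cv2.createHanningWindow((W,H),cv2.CV_32F)),np.abs(A-B).mean())
manip.hand_in()
E
```

```text
bush ((0.05231760203929525, -0.061410968203357896), 1.0704434669017793) 3.5351233
tape ((0.5761470345688693, -0.021296743390188055), 0.9379989986949496) 10.499429
filter ((0.056247062852662566, 0.03658322319583007), 1.0235397983480383) 11.3785715
bin back ((-0.22371046747413814, 0.10096112399691037), 1.091132259051005) 8.286957
the job is handed in; nothing more can be done
```

I swept all four grey hex nuts over the lip and into the bin one at a time, using the fingertips partly closed as a fork. No nut was picked up. I then lifted the arm clear and handed the job in at about 16 s of the 72 s allowed.

- **Nuts:** the final scene picture shows all four on the bin floor just inside its front. At least one is standing on edge.
- **Forces:** the wrist force read under about 2 N at the end of every move. I did not log it during the moves.
- **Bush, filter and bin:** compared with the first top picture, the bush and filter shifted less than 0.1 px, and the back of the bin about 0.2 px (under 0.5 mm).
- **Tape:** it read 0.6 px, about 1 mm. The robot never went near it and the lighting in that region had changed, so I take this as a shadow effect, though I did not check it further.
- **Short stop:** behind the third nut the arm stopped about 13 mm short of where I aimed. The fingertips were still clear behind the nut, so I pushed from there.

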